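# Close the ink jar with its wing cap

### The arm

A 6-joint arm with a two-finger parallel gripper is mounted at the origin on the work surface. World frame = base frame: x ahead of the robot, y to its left, z up, the work surface at z = 0. Lengths are in mm, angles in rad, forces in N, time in s.
With the tool pointing down it reaches from about 275 to 1000 mm from the base axis. Payload 8.4 kg.
Tool frame: the origin (TCP) lies at the centre of the arm's flange, where the gripper is bolted on; the fingertips stand 173 mm ahead of it and the grasp point (between the pads) lies 155 mm ahead of it; z points along the fingers, y is the direction in which the jaws open and shut (so a half turn about z gives the same grasp; the last joint's range is limited). The gripper opens to 85 mm and grips with 20 to 120 N. Pads are 22 mm wide; open, the fingers measure 114 mm over their backs; the gripper's body (76 mm by 85 mm) begins 54 mm behind the grasp point. The pads swing forward as they close: fully open they stand 13 mm farther back than shut.
Start: joints at [1.17, 0.353, 1.633, -0, 1.155, -0.002], TCP at [242.695, 575.959, 404.681] pointing down, gripper open.
Joint ranges: [-2.63, 2.63], [-0.92, 2.1], [0.06, 2.66], [-1.3, 4.44], [0, 2.69], [-3.02, 3.02]. Speed limits (rad/s): [2.22, 2.22, 2.79, 3.14, 3.14, 3.14].

### API

Orientations are given as [roll, pitch, yaw] about the fixed x, y, z axes, in that order (R = Rz(yaw) Ry(pitch) Rx(roll)).
In Python, from rig import sense, grab_frame, camera_model, sign_off gives the robot as it stands. The module is installed in compiled form; this text tells all that it offers.
- The arm moves only by the tool step_arm, never from a script. Its argument "commands" is a list of rows, each a list of 3 entries, a list of its own where there are three numbers: the shift along the tool's x, y, z in mm, then the turn about the tool's z in rad, then the opening, from 0 (shut) to 1 (fully open). A call has 1 to 20 rows; each row shifts and turns the pose as measured when the row begins, along the tool's axes as they then stand; what a row does not reach is not made up. A row lasts 1/8 s, in which the tool goes at most 62.5 mm and 10.7 degrees, less where a joint would pass 70% of its speed; a pose out of reach is approached as far as the arm can. A call with a gripper value outside its range is refused whole. The fingers move at their own pace and stop on an object; "force" is the grip in N (left out, the last holds). Time passes only in rows, so rows that do not move let the fingers close. It gives the time, the measured TCP pose, the force and the opening at its end, in the units of the state.
- sense(): the state, without advancing time (a new reading comes with each control period).
- grab_frame(name): name is "side" or "top"; returns the picture (400x640x3 uint8, blue, green, red); there is no depth.
- camera_model(name): a dict with "fx", "fy", "cx", "cy" (pixels), "R" (3x3) and "t" (3): a world point X has camera coordinates R X + t. Camera axes: x right, y down, z forward; pixel columns grow to the right and rows downward; lengths in mm; the calibration is good to about 2 mm. A picture is of the moment at which its call begins. camera_model takes no time and is no camera call.
- sign_off(): hands the job in, once; it reports no verdict.
The state is a dict: "clock": time; "qpos": joint angles; "qvel": joint speeds; "joint_efforts": joint torques, N m; "eef_pos": TCP position; "tcp_rot": TCP orientation; "contact_force": force on the tool from outside, world axes, zero at the start; "wrist_torque": the same for the moment, N m; "opening": opening from 0.0 (shut) to 1.0 (fully open).
Only numpy, scipy, OpenCV 4.12 (cv2) and the standard library are available. Lean on these libraries where they do the work, as an engineer would, in place of code of your own. Each camera call takes 0.05 s, during which the arm holds its last target. There are 200 camera calls.

### The job

Put the red wing cap back on the black ink jar and close it: set it level over the neck, press lightly and back it anticlockwise until you feel it drop past its thread start, then turn it clockwise until it is fully home and let go, so that it stays home and holds the sprung seal down. Be gentle with the cap and jar, never forcing one against the other, and leave the water bowl, spray bottle and notebook where they are.

Things in the scene. Friction and masses are not known exactly. Their poses are not given: they have to be found in the camera images.
- cap: Loose red plastic wing cap, about 90 g, on the table open side down. Origin: centre of its lower rim, z up. Skirt 62 mm outside, 57 mm inside diameter; its closing disc lies 24 to 28 mm above the rim. Grip bar on the disc: 44 mm along the cap's x, 14 mm thick along y, 28 to 59 mm above the rim; pinch it across y.
- cap_grip (a point): Point on the cap's axis inside the grip bar, 48 mm above the cap's lower rim.
- cap_lugs (a point): Point on the cap's axis, 4 mm above its lower rim, level with three hidden round lugs inside the skirt: 6 mm diameter, 7 mm inwards, 120 degrees apart. Where they stand relative to the grip bar is not known.
- jar: Black ink jar, 88 mm diameter, fixed in a square wooden holder (130 mm) that does not move. Origin: centre of the holder's underside, on the table; z up. Its flat shoulder is 85 mm above the table. On its rubber ring the neck twists a little under load (3 N m per rad) and springs back. Cap and jar must never press on each other with more than 40 N in all, or the thread breaks.
- jar_shoulder (a point): Point on the jar's axis level with the shoulder. On it stands a grey neck, 39 mm diameter, 26 mm tall, tapered at the top, with three thread ridges (53 mm diameter, flat tops 19.5 mm above the shoulder), 120 degrees apart. Their yaw differs every time and is not given by the jar's pose. The cap has nearly 2 mm of play round neck and ridges.
- jar_ridges (a point): Point on the axis at the ridge tops. Each ridge is 78 degrees long from its thread start clockwise (from above), its underside falling from 16 to 11 mm above the shoulder, and ends at a stop post (25.5 mm tall). Then a free slot, about 33 degrees, to the next start; lugs fit in it over 18 degrees of turn. With lugs on the ridges the cap's rim is 18.5 mm above the shoulder (24.5 on posts).
- jar_slots (a point): Point on the axis at the highest rim height (8.5 mm above the shoulder) at which lugs pass under the thread starts; lowest possible 2 mm. On the ridge tops, turning clockwise only jams on the posts. Backing anticlockwise, 105 degrees at most, brings lugs to the slots, where only the spring resists pressing. If backing is blocked, lugs are in the slots, against the posts: ease clockwise a little.
- jar_home (a point): Point on the axis, 4 mm above the shoulder, where the centre of the cap's lower rim lies when fully home. From the slot this takes 76 to 95 degrees of clockwise turn, until the lugs meet the stop posts; the undersides of the ridges draw the cap down and friction keeps it there.
- jar_mouth (a point): Point on the jar's axis at the top of the white seal when nothing presses it, 45 mm above the shoulder.
- seal (a joint): Travel in m of the white sprung seal disc (30 mm) in the neck: 0 up, grows as the cap presses it down, limit 0.021; 0.4 N per mm plus 0.8 N. It is first met at a rim height of 21 mm. About 0.0025 with the lugs on the ridges, 0.0125 or more where they pass under the thread starts, 0.017 fully home.
- water_bowl: Loose white bowl, 80 mm diameter, 50 mm tall, origin at the centre of its underside. Leave alone.
- spray_bottle: Loose blue spray bottle, 72 mm diameter, 156 mm tall, origin at the centre of its underside. Leave alone.
- notebook: Loose black notebook 110 x 75 x 16 mm, origin at the centre of its underside. Leave alone.
Mind the look-alikes: they are no part of the job. There is more than one size of the jar; the one meant has the size given above.

How it is judged:
By the outcome, as a careful person would: the job done as asked, in the order asked, and still so for the second after the job is handed in, with the robot touching nothing.
It also fails if it takes over 72 s, if anything falls off the work surface, if the arm or the gripper's body presses on something with over 40 N, if the wrist force passes 120 N, or if a joint passes its speed limit or range.

## Working session

There is one attempt and no reset: what is moved stays moved. The work goes in short steps, Python scripts to look and compute and a tool call to move; the robot and the scene stay as the last step left them, time stands still between calls to the robot, and variables do not carry over. Pictures are saved under pics/ and viewed, about 8 in all and at most 12, crops included, and the job is handed in when it is done.

Besides the shell and the picture viewer there is one more tool, called after "Emit:" as name(argument=value, ...) on one line, values as JSON. step_arm: Moves the arm, as the interface text tells. Its arguments: {"type":"object","properties":{"commands":{"type":"array","items":{"type":"array"}},"force":{"type":"number"}},"required":["commands"]}

```bash
mkdir -p pics
cat > h.py <<'E'
import numpy as np,cv2
from rig import sense,grab_frame,camera_model
def ray(n,u,v):
    c=camera_model(n);R=np.array(c["R"]);t=np.array(c["t"])
    return -R.T@t, R.T@np.array([(u-c["cx"])/c["fx"],(v-c["cy"])/c["fy"],1])
def onz(n,u,v,z):
    o,d=ray(n,u,v);return o+d*(z-o[2])/d[2]
def proj(n,X):
    c=camera_model(n);p=np.array(c["R"])@np.array(X,float)+np.array(c["t"]);return p[0]/p[2]*c["fx"]+c["cx"],p[1]/p[2]*c["fy"]+c["cy"]
E
python3 - <<'E'
from h import *
for n in("side","top"):
    f=grab_frame(n);cv2.imwrite(f"pics/{n}0.png",f)
    c=camera_model(n);print(n,c["fx"],ray(n,320,200)[0].round(),np.array(c["R"]).round(2).tolist())
s=sense();print(s)
E
```

```text
side 496.0274428977442 [  75. -503.  924.] [[0.72, -0.69, 0.01], [-0.51, -0.55, -0.66], [0.47, 0.47, -0.75]]
top 440.1860122627836 [ 475.   -5. 1071.] [[0.02, -1.0, -0.01], [-0.99, -0.02, -0.12], [0.12, 0.01, -0.99]]
{'clock': 0.1, 'qpos': array([ 1.16959621e+00,  3.53627459e-01,  1.63405360e+00, -1.29536856e-05,
        1.15520359e+00, -2.42173227e-03]), 'qvel': array([ 0.00076301, -0.00011724, -0.00186846, -0.00075557, -0.00170272,
       -0.00016382]), 'joint_efforts': array([-2.97031129e-04, -6.06361699e+01, -3.42819715e+01,  1.36395983e-05,
        3.90058718e-03, -1.49438699e-05]), 'eef_pos': array([242.61772072, 575.76611362, 404.00891406]), 'tcp_rot': array([-3.14030063e+00,  8.71536956e-06,  2.74281951e+00]), 'contact_force': array([-0.06260108, -0.57435153, -0.24586302]), 'wrist_torque': array([0.06278731, 0.00742952, 0.00812441]), 'opening': 1.0021184338172018}
```

View pics/top0.png

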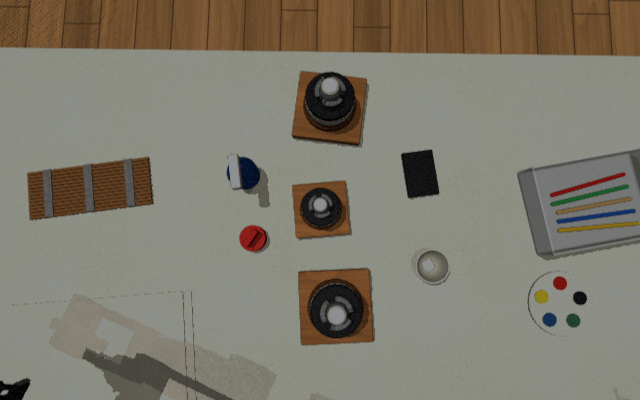

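View pics/side0.png

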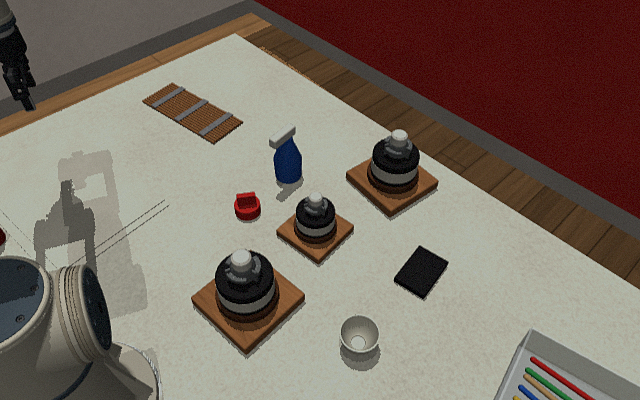

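Top view: three jars, at (330,105), (321,209) and (337,308). The middle holder is about 55 px wide (≈130 mm) and the others about 73 px (≈175 mm), so the middle one should be meant. Other red things are the red pencil (588,184) and the red paint dot (560,283). The cap is at (253,238) in top and (247,206) in side, its bar running diagonally. I'll measure these and check them in one crop.

```bash
cat > m.py <<'E'
from h import *
def red(f,box):
    h=cv2.cvtColor(f,cv2.COLOR_BGR2HSV);m=(((h[...,0]<8)|(h[...,0]>172))&(h[...,1]>150)&(h[...,2]>60)).astype(np.uint8)*255
    k=np.zeros_like(m);x0,y0,x1,y1=box;k[y0:y1,x0:x1]=m[y0:y1,x0:x1];return k
if __name__=="__main__":
    T=cv2.imread("pics/top0.png");S=cv2.imread("pics/side0.png")
    m=red(T,(225,210,280,265));c=max(cv2.findContours(m,0,2)[0],key=cv2.contourArea)
    (u,v),r=cv2.minEnclosingCircle(c);print("cap top circ",u,v,r,onz("top",u,v,28),"diam",2*r*np.linalg.norm(onz("top",u+1,v,28)-onz("top",u,v,28)))
    # dark jar shoulder discs
    g=cv2.cvtColor(T,cv2.COLOR_BGR2HSV)
    wood=((g[...,0]>5)&(g[...,0]<20)&(g[...,1]>110)).astype(np.uint8)*255
    for x0,y0,x1,y1 in((285,60,375,150),(285,170,360,250),(290,260,380,350)):
        k=np.zeros_like(wood);k[y0:y1,x0:x1]=wood[y0:y1,x0:x1]
        c=max(cv2.findContours(k,0,2)[0],key=cv2.contourArea);b=cv2.boxPoints(cv2.minAreaRect(cv2.convexHull(c)))
        P=np.array([onz("top",*p,18) for p in b]);print("holder",P.mean(0).round(1),[round(np.linalg.norm(P[i]-P[i-1])) for i in range(4)])
    a=cv2.resize(T[165:265,225:360],None,fx=5.5,fy=5.5,interpolation=cv2.INTER_CUBIC)
    b=cv2.resize(S[180:265,225:360],None,fx=5.5,fy=5.5,interpolation=cv2.INTER_CUBIC)
    a=cv2.resize(T[165:265,235:355],None,fx=5,fy=5,interpolation=cv2.INTER_CUBIC);cv2.imwrite("pics/c1.png",np.clip(a*1.6,0,255).astype(np.uint8))
E
python3 m.py
```

```text
cap top circ 252.5 238.0 13.124505043029785 [497.83652804 167.00194412  28.        ] diam 62.09465389610041
holder [823.   -7.7  18. ] [167, 172, 170, 171]
holder [570.8   7.8  18. ] [128, 130, 129, 128]
holder [344.2 -30.9  18. ] [167, 170, 167, 166]
```

View pics/c1.png

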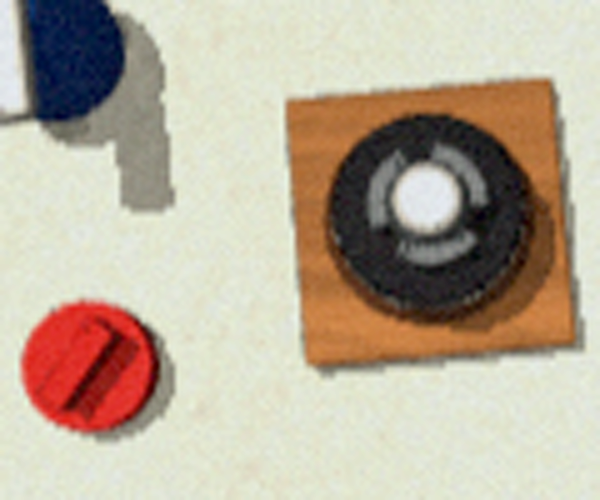

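The crop shows the cap at about (90,368), its bar running lower-left to upper-right, and the middle jar with seal at (427,197) and three ridges. The holder measures 129 mm, so this is the right jar. Next: bar angle, jar axis and ridge yaws.

Run:
```python
from h import *
from m import red
T=cv2.imread("pics/top0.png");S=cv2.imread("pics/side0.png")
h=cv2.cvtColor(T,cv2.COLOR_BGR2HSV)
k=red(T,(225,210,280,265));k=cv2.morphologyEx(k,cv2.MORPH_CLOSE,np.ones((5,5)));V=h[...,2]
print(V[224:253,238:268][::2,::2])
d=((V<125)&(cv2.erode(k,np.ones((3,3)))>0)).astype(np.uint8)*255
ys,xs=np.nonzero(d);P=np.array([onz("top",x,y,45)[:2] for x,y in zip(xs,ys)])
w,v=np.linalg.eigh(np.cov(P.T));print("dark",P.mean(0),np.degrees(np.arctan2(v[1,1],v[0,1])),np.sqrt(w)*3.46)
def seg(f,box,cond):
    z=np.zeros(f.shape[:2],np.uint8);x0,y0,x1,y1=box;z[y0:y1,x0:x1]=cond[y0:y1,x0:x1]
    return max(cv2.findContours(z*255,0,2)[0],key=cv2.contourArea)
H=cv2.cvtColor(S,cv2.COLOR_BGR2HSV)
(u,vv),r=cv2.minEnclosingCircle(seg(T,(300,185,345,235),((V>150)&(h[...,1]<60)).astype(np.uint8)));print("seal top",u,vv,r,onz("top",u,vv,130))
# shoulder disc: all non-wood inside the holder
dk=((V<75)).astype(np.uint8)
c=seg(T,(297,184,346,236),cv2.morphologyEx(dk,cv2.MORPH_CLOSE,np.ones((9,9))));(e,ax,an)=cv2.fitEllipse(cv2.convexHull(c));print("shoulder",e,ax,onz("top",*e,85))
# side: seal and two-view intersection
c=seg(S,(305,185,330,215),((H[...,2]>150)&(H[...,1]<60)).astype(np.uint8));x,y,w_,h_=cv2.boundingRect(c);print("side seal bbox",x,y,w_,h_,cv2.fitEllipse(c)[0])
for z,X in((130,onz("top",u,vv,130)),(85,onz("top",*e,85))):print("proj side",proj("side",X))
# ridges: gray pixels in polar about axis
A=onz("top",u,vv,130)[:2]
for deg in range(0,360,6):
    a=np.radians(deg);vals=[]
    for rr in(22.5,24,25.5):
        p=proj("top",[A[0]+rr*np.cos(a),A[1]+rr*np.sin(a),104.5]);vals.append(cv2.getRectSubPix(V,(1,1),p)[0,0])
    print(deg,int(np.mean(vals)),end=" | ")
```

```text
[[145 143 142 143 144 145 140 137 138 141 142 143 148 144 144]
 [146 145 143 142 135 137 140 141 138 139 126 125 144 148 145]
 [143 145 144 139 138 138 141 127 110 132 140 121  98 142 141]
 [144 142 141 139 137 139 137 117 138  78 120 139 116  72 141]
 [147 131 140 139 140 141 132 143 141 127  44 112 136  55  85]
 [142 141 141 140 140 138 139 136 141  53  74  87  90 108  77]
 [142 136 139 136 140 138 139 137  88  53  89  92 133 140  57]
 [146 137 140 139 130 138 139 120  44  91  93 114 141 142  39]
 [143 141 139 121 141 141 137  53  79  92  94 140 138 123  49]
 [146 141 127 138 140 140  74  63  89  91 136 138 141  80  79]
 [146 139 133 137 141 116  46  91  88 137 141 140 139  53  86]
 [140 144 138 126 126  61  83  91 113 140 140 141  85  83  92]
 [143 144 145 139 141 137 140  96 136 140 128  76  75  89 117]
 [142 144 143 146 124 136 129 132 119 117  89  85  93 119 143]
 [146 143 145 145 146 143 144 121  90  91  93 119 143 144 144]]
dark [495.31144371 159.41244721] 149.8651326373262 [23.63826156 48.22766473]
seal top 323.0 204.0 9.999999747378752e-05 [571.39921551   1.37667622 130.   
[... 175 characters left out ...]
1787109375, 189.02516174316406)
proj side (np.float64(317.85752805737144), np.float64(197.09819525752263))
proj side (np.float64(314.722966910391), np.float64(214.63786224279932))
0 67 | 6 70 | 12 47 | 18 26 | 24 25 | 30 28 | 36 31 | 42 49 | 48 61 | 54 61 | 60 74 | 66 74 | 72 66 | 78 66 | 84 69 | 90 64 | 96 62 | 102 53 | 108 51 | 114 36 | 120 32 | 126 32 | 132 38 | 138 53 | 144 55 | 150 70 | 156 80 | 162 82 | 168 82 | 174 78 | 180 72 | 186 69 | 192 61 | 198 47 | 204 47 | 210 39 | 216 32 | 222 29 | 228 22 | 234 23 | 240 21 | 246 22 | 252 21 | 258 18 | 264 16 | 270 18 | 276 20 | 282 24 | 288 23 | 294 24 | 300 23 | 306 24 | 312 27 | 318 29 | 324 30 | 330 38 | 336 42 | 342 49 | 348 57 | 354 65 |
```

Run:
```python
from h import *
T=cv2.imread("pics/top0.png");V=T[...,2].astype(float)
# top edge of bar (z=59): first bright->dark crossing per row
pts=[]
for v in range(233,247):
    r=V[v];u=next(u for u in range(243,266) if r[u]<100 and r[u+1]<105);pts.append((u-1+(r[u-1]-105)/(r[u-1]-r[u])-0.0,v))
P=np.array([onz("top",*p,59)[:2] for p in pts]);vx,vy,x0,y0=cv2.fitLine(P.astype(np.float32),cv2.DIST_HUBER,0,.01,.01).ravel()
C=np.array([497.8,167.0]);n=np.array([-vy,vx]);print("bar yaw",np.degrees(np.arctan2(vy,vx)),"edge offset from cap axis",abs(n@(np.array([x0,y0])-C)),(P-[x0,y0])@n)
for n_,p,z in(("seal",(320.4,204.4),130),("shoulder",(320.4,207.2),85)):print(n_,onz("top",*p,z))
S=cv2.imread("pics/side0.png");h=cv2.cvtColor(T,cv2.COLOR_BGR2HSV)
m=((h[...,2]>115)&(h[...,1]<60)).astype(np.uint8);k=np.zeros_like(m);k[192:222,306:338]=m[192:222,306:338]
n,l,s,c=cv2.connectedComponentsWithStats(k);print(s,c)
h=cv2.cvtColor(S,cv2.COLOR_BGR2HSV);m=((h[...,2]>100)&(h[...,1]<60)).astype(np.uint8);k=np.zeros_like(m);k[188:215,303:330]=m[188:215,303:330]
n,l,s,c=cv2.connectedComponentsWithStats(k);print(s,c)
for z,A in((130,onz("top",320.4,204.4,130)),):print(proj("side",A))
```

```text
bar yaw -32.775764 edge offset from cap axis 4.205800045303483 [ 0.01480355  0.0736706  -0.06926493  0.00628375 -0.15901595  0.01887655
  0.04840529 -0.25151806 -0.04976266  0.11951204 -0.18913725 -0.10995992
  0.01278815  0.00830238]
seal [570.42482134   6.9449389  130.        ]
shoulder [568.66040147   7.40334781  85.        ]
[[     0      0    640    400 255879]
 [   314    198     13     13    121]] [[319.49989644 199.49778606]
 [319.71900826 204.18181818]]
[[     0      0    640    400 255675]
 [   303    188     27     15    316]
 [   324    200      2      4      4]
 [   306    207      2      2      2]
 [   325    206      1      1      1]
 [   308    209      2      1      2]] [[319.50436296 199.50719077]
 [316.04113924 193.52531646]
 [324.5        201.5       ]
 [306.5        207.5       ]
 [325.         206.        ]
 [308.5        209.        ]]
(np.float64(315.7374719734492), np.float64(195.91770075588738))
```

Bar yaw comes out at −33° and the cap axis near (498,170). The apparent circle blends the rim and disc planes; with that corrected, the bar edge lies about 6–7 mm off the axis, as it should. The jar axis is near (570,7.5). I'll move above the cap.

Emit:
step_arm(commands=[[[-43.5,-30.5,0],0,1],[[-43.5,-30.5,0],0,1],[[-43.5,-30.5,0],0,1],[[-43.5,-30.5,0],0,1],[[-43.5,-30.5,0],0,1],[[-43.5,-30.5,0],0,1],[[-43.5,-30.5,0],0,1],[[-43.5,-30.5,0],0,1],[[-30,-20,0],0,1],[[0,0,0],0,1]], force=40)

```text
clock: 1.35
eef_pos: [494.8, 173.9, 401.7]
tcp_rot: [-3.138, -0.001, 2.745]
contact_force: [-0.2, 0.0, -0.3]
opening: 0.999
```

Emit:
step_arm(commands=[[[0,0,0],0.179,1],[[0,0,0],0,1],[[-5,-1.5,30],0,1],[[0,0,40],0,1],[[0,0,30],0,1],[[0,0,0],0,1],[[0,0,0],0,1]])

```text
clock: 2.22
eef_pos: [496.0, 173.6, 300.2]
tcp_rot: [-3.139, -0.001, 2.586]
contact_force: [0.2, 0.7, -0.6]
opening: 0.996
```

Run:
```python
from h import *
T=grab_frame("top");S=grab_frame("side");s=sense();p=s["eef_pos"];print(p,s["tcp_rot"],s["qpos"][5])
a=cv2.resize(T[190:290,200:300],(500,500),interpolation=cv2.INTER_CUBIC);b=cv2.resize(S[140:240,200:300],(500,500),interpolation=cv2.INTER_CUBIC)
g=proj("side",p-[0,0,155]);print("grasp pt side",g)
cv2.imwrite("pics/c2.png",np.clip(cv2.resize(np.hstack([a,b]),(800,400))*1.6,0,255).astype(np.uint8))
```

```text
[496.13950142 173.40346972 300.47433782] [-3.13972155e+00 -5.92086227e-04  2.58468811e+00] -0.6796844903430839
grasp pt side (np.float64(239.63977261329902), np.float64(167.4688975680894))
```

View pics/c2.png

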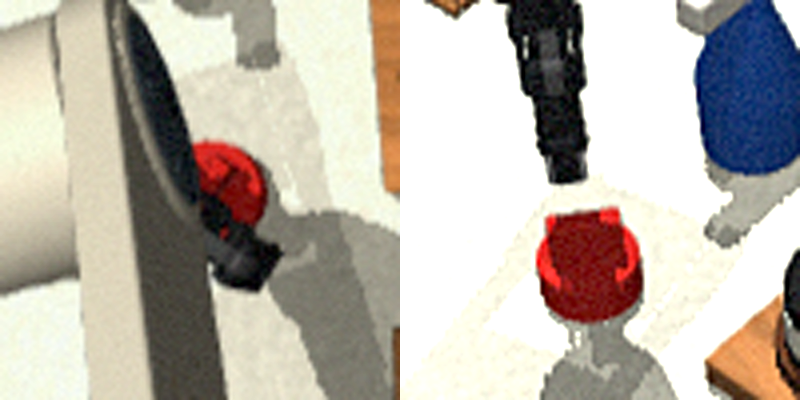

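The right half shows the gripper just left of and above the bar (bar top mid at crop (583,215), i.e. side pixel (245.8,193.8)). I'll check that against my cap estimate.

Run:
```python
from h import *
print(proj("side",[498.2,169.8,59]),onz("side",245.8,193.8,59))
from m import red
S=cv2.imread("pics/side0.png");m=red(S,(225,180,270,225));x,y,w,h=cv2.boundingRect(m);print(x,y,w,h,x+(w-1)/2,proj("side",[498.2,169.8,14]))
```

```text
(np.float64(245.19905192566688), np.float64(194.03825234518254)) [499.69227433 169.43200812  59.        ]
234 192 26 28 246.5 (np.float64(247.0196899848537), np.float64(206.53876827613075))
```

The two views agree to within 1–2 mm, so the target is (498.6,169.7). Correct and descend to grasp height (TCP z ≈ 205).

Emit:
step_arm(commands=[[[-4,-2,0],0.02,1],[[0,0,0],0,1],[[0,0,30],0,1],[[0,0,0],0,1]])

```text
clock: 2.82
eef_pos: [499.8, 169.5, 273.2]
tcp_rot: [3.139, 0.003, 2.564]
contact_force: [-0.1, -0.0, -0.1]
opening: 0.996
```

Emit:
step_arm(commands=[[[1,0,30],0,1],[[0,0,20],0,1],[[0,0,10],0,1],[[0,0,0],0,1],[[0,0,0],0,1]])

```text
clock: 3.45
eef_pos: [502.1, 170.7, 216.9]
tcp_rot: [3.134, 0.007, 2.563]
contact_force: [0.1, 0.8, -0.5]
opening: 1.005
```

Emit:
step_arm(commands=[[[3.5,-4,3],0,1],[[0,0,0],0,1],[[0,0,4],0,1],[[0,0,0],0,1]])

```text
clock: 3.95
eef_pos: [497.0, 169.4, 210.9]
tcp_rot: [3.132, 0.008, 2.563]
contact_force: [-0.6, -1.2, 0.2]
opening: 0.998
```

Emit:
step_arm(commands=[[[0,0,5],0,1],[[0,0,0],0,1],[[0,0,0],0,0.15],[[0,0,0],0,0.05],[[0,0,0],0,0],[[0,0,0],0,0],[[0,0,0],0,0],[[0,0,0],0,0]], force=40)

```text
clock: 4.95
eef_pos: [497.2, 169.4, 205.6]
tcp_rot: [3.132, 0.008, 2.563]
contact_force: [-0.6, 0.3, -1.0]
opening: 0.154
```

Gripped (opening 0.154 ≈ 13 mm, matching the bar). Lift.

Emit:
step_arm(commands=[[[0,0,-10],0,0],[[0,0,-30],0,0],[[0,0,-40],0,0],[[0,0,-40],0,0],[[0,0,-30],0,0],[[0,0,-10],0,0],[[0,0,0],0,0],[[0,0,0],0,0]])

```text
clock: 5.95
eef_pos: [494.1, 168.5, 371.4]
tcp_rot: [3.133, 0.007, 2.563]
contact_force: [-0.8, 0.6, -1.6]
opening: 0.155
```

Emit:
step_arm(commands=[[[0,0,0],0.175,0],[[0,0,0],0.175,0],[[0,0,0],0.175,0],[[0,0,0],0.175,0],[[0,0,0],0.175,0],[[0,0,0],0.175,0],[[0,0,0],0,0],[[0,0,0],0,0]])

```text
clock: 6.95
eef_pos: [491.5, 167.6, 359.9]
tcp_rot: [-3.134, 0.004, 1.485]
contact_force: [0.2, 0.3, -0.6]
opening: 0.156
```

Emit:
step_arm(commands=[[[-30,18,-3],0,0],[[-30,18,-3],0,0],[[-30,18,-3],0,0],[[-30,18,-3],0,0],[[-20,12,-3],0,0],[[-10,6,-2],0,0],[[0,0,0],0,0],[[0,0,0],0,0]])

```text
clock: 7.95
eef_pos: [571.1, 7.5, 374.3]
tcp_rot: [-3.13, 0.004, 1.509]
contact_force: [-0.3, 0.4, -2.1]
opening: 0.154
```

```bash
cat > t.py <<'E'
from h import *
import sys
from scipy.spatial.transform import Rotation as Ro
def st(tx=570,ty=7.5):
    s=sense();R=Ro.from_euler("xyz",s["tcp_rot"]).as_matrix();rim=s["eef_pos"]+R@[0,0,205.5]
    print("t",s["clock"],"rim",rim.round(2),"above shoulder",round(rim[2]-85,2),"yaw",round(np.degrees(s["tcp_rot"][2]),1),"tilt",R[:2,2].round(4),"q6",s["qpos"][5].round(3),"F",s["contact_force"].round(1),"M",s["wrist_torque"].round(2),"op",round(s["opening"],3))
    d=R.T@np.array([tx-rim[0],ty-rim[1],0]);print("tool shift to target",d.round(1));return s,R,rim
if __name__=="__main__":st(*map(float,sys.argv[1:]))
E
python3 - <<'E'
from t import *
s,R,rim=st()
for n,b in(("top",(260,130,400,270)),("side",(250,120,370,250))):
    f=grab_frame(n);cv2.imwrite(f"pics/{n}3.png",f)
    print(n,"rim",proj(n,rim),"shoulder ax",proj(n,[570,7.5,85]))
    a=f[b[1]:b[3],b[0]:b[2]];globals()[n]=cv2.resize(np.clip(a*1.6,0,255).astype(np.uint8),(400,int(400*a.shape[0]/a.shape[1])),interpolation=cv2.INTER_CUBIC)[:400]
cv2.imwrite("pics/c3.png",np.hstack([top,side]))
E
```

```text
t 7.95 rim [568.57   6.92 168.8 ] above shoulder 83.8 yaw 86.4 tilt [-0.0122 -0.003 ] q6 0.075 F [-0.3  0.4 -2.1] M [ 0.02 -0.07 -0.02] op 0.154
tool shift to target [ 0.7  1.4 -0. ]
top rim (np.float64(320.1836722004434), np.float64(203.39121219776985)) shoulder ax (np.float64(320.36956250755384), np.float64(206.6063815607474))
side rim (np.float64(315.2675875683876), np.float64(183.9867685962033)) shoulder ax (np.float64(315.2436984921563), np.float64(209.41615070727255))
```

View pics/c3.png

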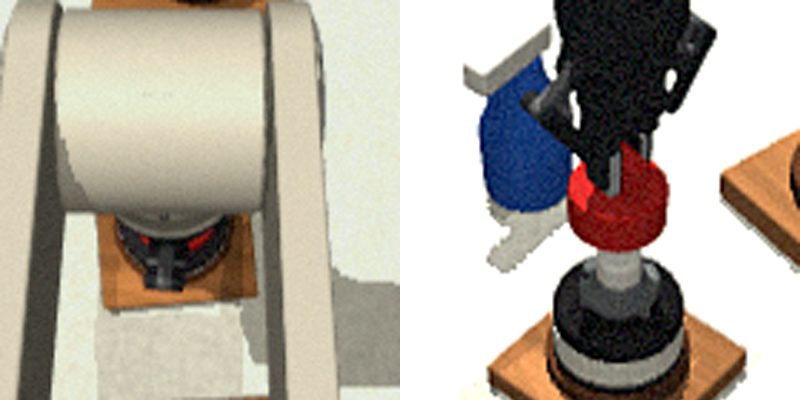

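The side view shows the cap centre (≈(618,200) in the crop) about 1 mm left of the jar axis (≈620), nearly level and above the seal. That agrees with the computed shift. Next: correct and descend to just above contact.

Emit:
step_arm(commands=[[[1,1.5,8],0,0],[[0,0,10],0,0],[[0,0,10],0,0],[[0,0,8],0,0],[[0,0,5],0,0],[[0,0,0],0,0],[[0,0,0],0,0]])

```text
clock: 8.93
eef_pos: [571.5, 9.7, 329.6]
tcp_rot: [-3.128, 0.004, 1.511]
contact_force: [-0.3, 0.4, -0.5]
opening: 0.155
```

```bash
python3 t.py
```

```text
t 8.925 rim [568.74   9.09 124.11] above shoulder 39.11 yaw 86.6 tilt [-0.0136 -0.003 ] q6 0.077 F [-0.3  0.4 -0.5] M [-0.02  0.01 -0.01] op 0.155
tool shift to target [-1.5  1.3 -0. ]
```

Emit:
step_arm(commands=[[[-1.5,1.5,0],0,0],[[0,0,0],0,0],[[0,0,6],0,0],[[0,0,0],0,0]])

```text
clock: 9.43
eef_pos: [573.2, 7.9, 324.0]
tcp_rot: [-3.13, 0.004, 1.51]
contact_force: [0.1, -0.3, 0.3]
opening: 0.162
```

Run:
```python
from t import *
s,R,rim=st()
n="side";b=(265,140,365,240);f=grab_frame(n);print(proj(n,rim),proj(n,[570,7.5,85]))
cv2.imwrite("pics/c4.png",cv2.resize(np.clip(f[b[1]:b[3],b[0]:b[2]]*2.,0,255).astype(np.uint8),(600,600),interpolation=cv2.INTER_CUBIC))
```

```text
t 9.425 rim [570.73   7.3  118.48] above shoulder 33.48 yaw 86.5 tilt [-0.0122 -0.003 ] q6 0.074 F [ 0.1 -0.3  0.3] M [ 0.06 -0.04  0.04] op 0.162
tool shift to target [ 0.2 -0.7  0. ]
(np.float64(315.6780072308092), np.float64(199.30019253107983)) (np.float64(315.2436984921563), np.float64(209.41615070727255))
```

View pics/c4.png

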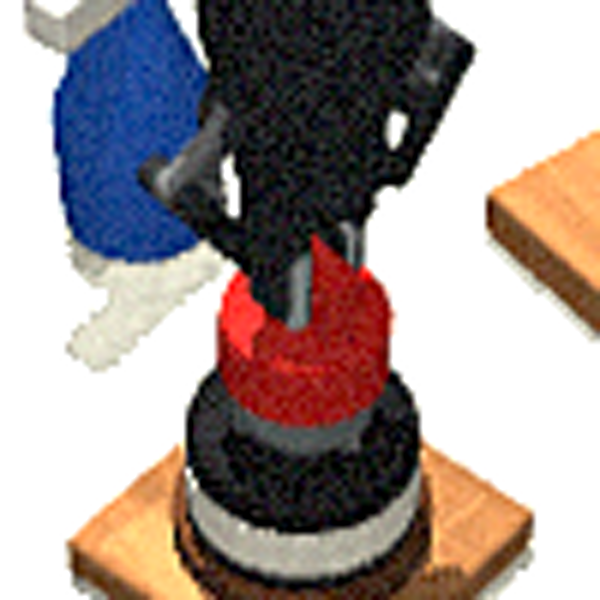

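The crop shows the cap centred on the jar (cap mid 305, shoulder mid 304 px) just above the neck. Descend gently to the ridge tops.

Emit:
step_arm(commands=[[[0,-0.7,4],0,0],[[0,0,4],0,0],[[0,0,3],0,0],[[0,0,0],0,0]])

```text
clock: 9.98
eef_pos: [572.7, 8.0, 312.5]
tcp_rot: [-3.131, 0.003, 1.511]
contact_force: [0.8, 0.1, -1.3]
opening: 0.154
```

```bash
python3 t.py
```

```text
t 9.975 rim [570.44   7.47 107.02] above shoulder 22.02 yaw 86.5 tilt [-0.011  -0.0028] q6 0.074 F [ 0.8  0.1 -1.3] M [ 0.03 -0.1   0.05] op 0.154
tool shift to target [ 0.  -0.4  0. ]
```

Emit:
step_arm(commands=[[[0,0,2],0,0],[[0,0,0],0,0]])

```text
clock: 10.22
eef_pos: [572.8, 8.0, 310.5]
tcp_rot: [-3.131, 0.003, 1.51]
contact_force: [-0.3, -0.6, 0.2]
opening: 0.154
```

```bash
python3 t.py
```

```text
t 10.225 rim [570.53   7.45 105.05] above shoulder 20.05 yaw 86.5 tilt [-0.0109 -0.0028] q6 0.075 F [-0.3 -0.6  0.2] M [ 0.04 -0.03 -0.06] op 0.154
tool shift to target [ 0.  -0.5  0. ]
```

Emit:
step_arm(commands=[[[0,0,1.5],0,0],[[0,0,0],0,0]])

```text
clock: 10.48
eef_pos: [572.8, 8.0, 309.2]
tcp_rot: [-3.131, 0.003, 1.51]
contact_force: [-0.4, 0.1, 0.5]
opening: 0.153
```

```bash
python3 t.py
```

```text
t 10.475 rim [570.59   7.44 103.69] above shoulder 18.69 yaw 86.5 tilt [-0.0106 -0.0028] q6 0.075 F [-0.4  0.1  0.5] M [ 0.05 -0.02  0.01] op 0.153
tool shift to target [ 0.  -0.6  0. ]
```

Emit:
step_arm(commands=[[[0,0,1],0,0],[[0,0,0],0,0]])

```text
clock: 10.72
eef_pos: [572.8, 8.1, 308.8]
tcp_rot: [-3.132, 0.003, 1.51]
contact_force: [-1.0, -0.3, 2.0]
opening: 0.154
```

```bash
python3 t.py
```

```text
t 10.725 rim [570.72   7.48 103.28] above shoulder 18.28 yaw 86.5 tilt [-0.0103 -0.0028] q6 0.075 F [-1.  -0.3  2. ] M [ 0.02  0.13 -0.01] op 0.154
tool shift to target [-0.  -0.7  0. ]
```

Emit:
step_arm(commands=[[[0,-0.5,1],0,0],[[0,0,0],0,0]])

```text
clock: 10.98
eef_pos: [572.6, 8.0, 308.7]
tcp_rot: [-3.133, 0.003, 1.51]
contact_force: [-1.8, 0.8, 2.0]
opening: 0.153
```

```bash
python3 t.py
```

```text
t 10.975 rim [570.77   7.45 103.23] above shoulder 18.23 yaw 86.5 tilt [-0.0089 -0.0028] q6 0.075 F [-1.8  0.8  2. ] M [ 0.06  0.31 -0.01] op 0.153
tool shift to target [-0.  -0.8  0. ]
```

The rim has stopped at about 18.3 mm with the force rising, so the lugs are on the ridges. Back anticlockwise under light pressure.

Emit:
step_arm(commands=[[[0,0,1],-0.06,0],[[0,0,1],-0.06,0],[[0,0,1],-0.06,0],[[0,0,1],-0.06,0]])

```text
clock: 11.48
eef_pos: [574.3, 7.7, 308.3]
tcp_rot: [-3.139, 0.003, 1.757]
contact_force: [-2.3, 2.6, 10.8]
opening: 0.154
```

```bash
python3 t.py
```

```text
t 11.475 rim [573.76   7.08 102.82] above shoulder 17.82 yaw 100.6 tilt [-0.0025 -0.0031] q6 -0.172 F [-2.3  2.6 10.8] M [ 0.49  0.56 -0.18] op 0.154
tool shift to target [ 1.1 -3.6  0. ]
```

Emit:
step_arm(commands=[[[0,-1.5,0],-0.06,0],[[0,-0.5,0.5],-0.06,0],[[0,0,0.5],-0.06,0]])

```text
clock: 11.85
eef_pos: [573.0, 7.5, 308.4]
tcp_rot: [-3.141, 0.002, 1.942]
contact_force: [-2.0, 1.4, 6.9]
opening: 0.154
```

```bash
python3 t.py
```

```text
t 11.85 rim [573.07   7.01 102.94] above shoulder 17.94 yaw 111.3 tilt [ 0.0005 -0.0025] q6 -0.358 F [-2.   1.4  6.9] M [ 0.14  0.18 -0.09] op 0.154
tool shift to target [ 1.6 -2.7 -0. ]
```

Emit:
step_arm(commands=[[[0.5,-1,0.5],-0.06,0],[[0,0,0.5],-0.06,0],[[0,-0.5,0.5],-0.06,0],[[0,0,0.5],-0.06,0]])

```text
clock: 12.35
eef_pos: [572.5, 7.6, 308.4]
tcp_rot: [3.139, 0.004, 2.19]
contact_force: [-1.1, 1.4, 6.7]
opening: 0.155
```

```bash
python3 t.py
```

```text
t 12.35 rim [573.54   7.19 102.95] above shoulder 17.95 yaw 125.5 tilt [ 0.0049 -0.0018] q6 -0.606 F [-1.1  1.4  6.7] M [ 0.12  0.31 -0.02] op 0.155
tool shift to target [ 2.3 -2.7 -0. ]
```

Emit:
step_arm(commands=[[[0.5,-0.7,0.5],-0.06,0],[[0,0,0.5],-0.06,0],[[0.5,-0.5,0.5],-0.06,0]])

```text
clock: 12.72
eef_pos: [571.9, 7.8, 308.5]
tcp_rot: [3.136, 0.007, 2.375]
contact_force: [0.8, 0.5, 4.5]
opening: 0.153
```

```bash
python3 t.py
```

```text
t 12.725 rim [573.71   7.55 102.99] above shoulder 17.99 yaw 136.1 tilt [ 0.0087 -0.0012] q6 -0.792 F [0.8 0.5 4.5] M [ 0.08 -0.16 -0.03] op 0.153
tool shift to target [ 2.6 -2.6 -0. ]
```

Emit:
step_arm(commands=[[[0.5,-0.7,0.5],-0.06,0],[[0,0,0.5],-0.06,0],[[0.5,-0.5,0.5],-0.06,0]])

```text
clock: 13.1
eef_pos: [571.0, 7.7, 307.5]
tcp_rot: [3.136, 0.01, 2.561]
contact_force: [0.2, 0.0, 1.4]
opening: 0.156
```

```bash
python3 t.py
```

```text
t 13.1 rim [573.38   7.57 102.06] above shoulder 17.06 yaw 146.7 tilt [ 0.0114 -0.0007] q6 -0.979 F [0.2 0.  1.4] M [ 0.04 -0.04 -0.  ] op 0.156
tool shift to target [ 2.8 -1.9 -0. ]
```

The rim fell to 17.1 mm and the force dropped to the seal's alone, so the thread start has been passed. Stop turning and press straight down.

Emit:
step_arm(commands=[[[0,0,2],0,0],[[0,0,2],0,0]])

```text
clock: 13.35
eef_pos: [571.1, 7.7, 303.4]
tcp_rot: [3.136, 0.01, 2.56]
contact_force: [-0.5, 0.1, 3.3]
opening: 0.154
```

```bash
python3 t.py
```

```text
t 13.35 rim [573.45   7.57  97.93] above shoulder 12.93 yaw 146.7 tilt [ 0.0115 -0.0007] q6 -0.977 F [-0.5  0.1  3.3] M [0.05 0.22 0.03] op 0.154
tool shift to target [ 2.8 -2.  -0. ]
```

Emit:
step_arm(commands=[[[0,0,2],0,0],[[0,0,2],0,0],[[0,0,1.5],0,0]])

```text
clock: 13.72
eef_pos: [571.1, 7.7, 297.7]
tcp_rot: [3.136, 0.01, 2.558]
contact_force: [-1.0, 1.5, 6.6]
opening: 0.155
```

```bash
python3 t.py
```

```text
t 13.725 rim [573.47   7.54  92.19] above shoulder 7.19 yaw 146.6 tilt [ 0.0113 -0.0007] q6 -0.975 F [-1.   1.5  6.6] M [0.09 0.33 0.06] op 0.155
tool shift to target [ 2.9 -1.9 -0. ]
```

Emit:
step_arm(commands=[[[0,0,1.5],0,0],[[0,0,1],0,0],[[0,0,0.3],0.06,0],[[0,0,0.3],0.06,0]])

```text
clock: 14.22
eef_pos: [571.3, 7.7, 295.0]
tcp_rot: [3.135, 0.009, 2.434]
contact_force: [-1.7, 0.1, 5.8]
opening: 0.152
```

```bash
python3 t.py
```

```text
t 14.225 rim [573.76   7.47  89.47] above shoulder 4.47 yaw 139.5 tilt [ 0.0117 -0.0009] q6 -0.852 F [-1.7  0.1  5.8] M [-0.03  0.44  0.  ] op 0.152
tool shift to target [ 2.9 -2.4 -0. ]
```

Emit:
step_arm(commands=[[[0.4,-0.3,0.2],0.08,0],[[0.4,-0.3,0.2],0.08,0],[[0,0,0.2],0.08,0],[[0,0,0.2],0.08,0],[[0,0,0],0.08,0]])

```text
clock: 14.85
eef_pos: [570.8, 7.6, 295.2]
tcp_rot: [3.13, 0.007, 2.021]
contact_force: [-1.8, 1.1, 5.9]
opening: 0.154
```

```bash
python3 t.py
```

```text
t 14.85 rim [573.61   7.28  89.74] above shoulder 4.74 yaw 115.8 tilt [ 0.0135 -0.0013] q6 -0.438 F [-1.8  1.1  5.9] M [0.08 0.39 0.05] op 0.154
tool shift to target [ 1.8 -3.2 -0. ]
```

Emit:
step_arm(commands=[[[0,-0.3,0.4],0.08,0],[[0,-0.3,0.4],0.08,0],[[0,0,0.4],0.08,0],[[0,0,0.3],0.08,0],[[0,0,0.3],0.08,0]])

```text
clock: 15.48
eef_pos: [570.6, 7.5, 294.5]
tcp_rot: [3.127, 0.002, 1.607]
contact_force: [-2.0, 1.3, 6.6]
opening: 0.154
```

```bash
python3 t.py
```

```text
t 15.475 rim [573.65   7.27  88.99] above shoulder 3.99 yaw 92.1 tilt [ 0.0147 -0.0011] q6 -0.024 F [-2.   1.3  6.6] M [-0.04  0.44  0.07] op 0.154
tool shift to target [ 0.4 -3.6 -0.1]
```

Emit:
step_arm(commands=[[[0,-0.3,0.3],0.08,0],[[0,0,0.3],0.08,0],[[0,0,0.3],0.08,0],[[0,0,0.3],0.06,0]])

```text
clock: 15.98
eef_pos: [570.5, 7.5, 294.1]
tcp_rot: [3.127, -0.003, 1.296]
contact_force: [-2.2, 1.6, 6.0]
opening: 0.152
```

```bash
python3 t.py
```

```text
t 15.975 rim [573.58   7.25  88.6 ] above shoulder 3.6 yaw 74.2 tilt [ 0.0151 -0.0012] q6 0.287 F [-2.2  1.6  6. ] M [0.01 0.46 0.12] op 0.152
tool shift to target [-0.7 -3.5 -0.1]
```

Emit:
step_arm(commands=[[[0,0,0.2],0.06,0],[[0,0,0.2],0.06,0]])

```text
clock: 16.23
eef_pos: [570.2, 7.6, 293.9]
tcp_rot: [3.128, -0.005, 1.172]
contact_force: [-3.2, 2.9, 6.8]
opening: 0.154
```

```bash
python3 t.py
```

```text
t 16.225 rim [573.19   7.46  88.39] above shoulder 3.39 yaw 67.1 tilt [ 0.0144 -0.0009] q6 0.411 F [-3.2  2.9  6.8] M [0.46 0.63 0.11] op 0.154
tool shift to target [-1.2 -3.  -0. ]
```

Emit:
step_arm(commands=[[[0,0,0.2],0.06,0],[[0,0,0.2],0.06,0]])

```text
clock: 16.48
eef_pos: [569.7, 8.4, 293.8]
tcp_rot: [3.131, -0.007, 1.047]
contact_force: [-2.7, 3.6, 7.9]
opening: 0.155
```

```bash
python3 t.py
```

```text
t 16.475 rim [572.28   8.58  88.27] above shoulder 3.27 yaw 60.0 tilt [0.0126 0.0007] q6 0.535 F [-2.7  3.6  7.9] M [0.52 0.56 0.29] op 0.155
tool shift to target [-2.1 -1.4 -0. ]
```

Emit:
step_arm(commands=[[[0,0,0],0.06,0],[[0,0,0],0.06,0]])

```text
clock: 16.73
eef_pos: [569.6, 8.7, 293.9]
tcp_rot: [3.132, -0.008, 0.925]
contact_force: [-0.5, -0.3, 3.9]
opening: 0.154
```

```bash
python3 t.py
```

```text
t 16.725 rim [572.14   8.77  88.37] above shoulder 3.37 yaw 53.0 tilt [0.0124 0.0004] q6 0.658 F [-0.5 -0.3  3.9] M [0.04 0.17 0.64] op 0.154
tool shift to target [-2.3 -0.9 -0. ]
```

Torque rises at 3 N·m/rad (0.11→0.29→0.64), which is the neck's twist spring: the lugs are on the stop posts. The upward force has also dropped, so the ridges hold the cap. I'll ease the twist out, then open.

Emit:
step_arm(commands=[[[0,0,0],-0.06,0],[[0,0,0],-0.06,0],[[0,0,0],-0.05,0]])

```text
clock: 17.1
eef_pos: [569.6, 8.8, 293.9]
tcp_rot: [3.13, -0.006, 1.1]
contact_force: [-1.1, 0.6, 4.6]
opening: 0.154
```

```bash
python3 t.py
```

```text
t 17.1 rim [572.2    8.83  88.45] above shoulder 3.45 yaw 63.1 tilt [0.0126 0.    ] q6 0.483 F [-1.1  0.6  4.6] M [-0.01  0.29  0.07] op 0.154
tool shift to target [-2.2 -1.4 -0. ]
```

Emit:
step_arm(commands=[[[0,0,-0.4],0,0],[[0,0,0],0,0.3],[[0,0,0],0,0.6],[[0,0,0],0,0.8],[[0,0,0],0,0.8],[[0,0,0],0,0.8]])

```text
clock: 17.85
eef_pos: [569.4, 8.8, 293.3]
tcp_rot: [3.131, -0.005, 1.097]
contact_force: [-0.2, 0.5, 0.8]
opening: 0.802
```

```bash
python3 t.py
```

```text
t 17.85 rim [571.75   8.74  87.79] above shoulder 2.79 yaw 62.9 tilt [ 0.0115 -0.0001] q6 0.486 F [-0.2  0.5  0.8] M [-0.03  0.03  0.04] op 0.802
tool shift to target [-1.9 -1.  -0. ]
```

Emit:
step_arm(commands=[[[0,0,-10],0,0.8],[[0,0,-25],0,0.8],[[0,0,-40],0,0.8],[[0,0,-40],0,0.8],[[30,0,-20],0,0.8],[[50,0,0],0,0.8],[[50,0,0],0,0.8],[[50,-20,0],0,0.8],[[50,-20,0],0,0.8],[[30,0,0],0,0.8],[[0,0,0],0,0.8]])

```text
clock: 19.23
eef_pos: [652.8, 265.5, 442.9]
tcp_rot: [3.125, -0.01, 1.095]
contact_force: [0.3, -0.0, -0.0]
opening: 0.805
```

Run:
```python
from t import *
from m import red
st()
T=grab_frame("top");S=grab_frame("side");cv2.imwrite("pics/top5.png",T);cv2.imwrite("pics/side5.png",S)
for n,f,b in(("top",T,(295,180,350,235)),("side",S,(290,160,345,235))):
    m=red(f,b);print(n,"red bbox",cv2.boundingRect(m))
    for z in(0,4,18.5):print(" rim",z,"-> rim bottom/disc px",[tuple(np.round(proj(n,[570.5,8,85+z+k]),1)) for k in(0,28,59)])
a=cv2.resize(np.clip(T[165:265,235:355]*1.6,0,255).astype(np.uint8),(384,320),interpolation=cv2.INTER_CUBIC)
b=cv2.resize(np.clip(S[155:255,265:365]*2.0,0,255).astype(np.uint8),(400,400),interpolation=cv2.INTER_CUBIC)
c=np.zeros((400,784,3),np.uint8);c[:320,:384]=a;c[:,384:]=b;cv2.imwrite("pics/c5.png",c)
T0=cv2.imread("pics/top0.png");d=cv2.absdiff(T,T0).max(2)
for n,(x0,y0,x1,y1) in dict(bowl=(410,245,455,290),notebook=(398,145,442,200),bottle=(222,145,264,192)).items():print(n,"changed px",int((d[y0:y1,x0:x1]>40).sum()))
```

```text
t 19.225 rim [656.73 265.87 237.44] above shoulder 152.44 yaw 62.7 tilt [0.0191 0.0016] q6 0.863 F [ 0.3 -0.  -0. ] M [-0.02 -0.01 -0.01] op 0.805
tool shift to target [-269.4   41.3   -2.1]
top red bbox (306, 191, 29, 29)
 rim 0 -> rim bottom/disc px [(np.float64(320.2), np.float64(206.4)), (np.float64(320.0), np.float64(205.1)), (np.float64(319.8), np.float64(203.7))]
 rim 4 -> rim bottom/disc px [(np.float64(320.1), np.float64(206.2)), (np.float64(320.0), np.float64(205.0)), (np.float64(319.8), np.float64(203.5))]
 rim 18.5 -> rim bottom/disc px [(np.float64(320.1), np.float64(205.6)), (np.float64(319.9), np.float64(204.3)), (np.float64(319.7), np.float64(202.8))]
side red bbox (301, 184, 29, 35)
 rim 0 -> rim bottom/disc px [(np.float64(315.3), np.float64(209.2)), (np.float64(315.4), np.float64(200.8)), (np.float64(315.5), np.float64(191.2))]
 rim 4 -> rim bottom/disc px [(np.float64(315.3), np.float64(208.0)), (np.float64(315.4), np.float64(199.6)), (np.float64(315.5), np.float64(190.0))]
 rim 18.5 -> rim bottom/disc px [(np.float64(315.3), np.float64(203.7)), (np.float64(315.4), np.float64(195.2)), (np.float64(315.6), np.float64(185.3))]
bowl changed px 0
notebook changed px 0
bottle changed px 269
```

View pics/c5.png

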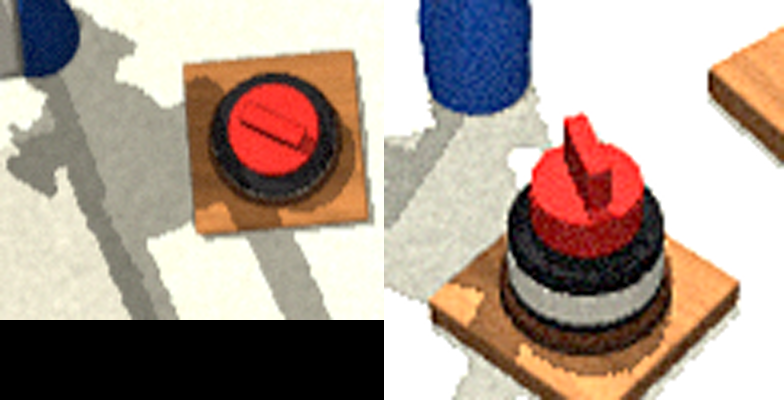

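The cap sits low on the shoulder, bar at about 62° in the top crop ((240,105)→(305,140)), the same yaw as at release, so it did not unscrew. I'll check the rim height numerically, its stability over a second, and the bottle.

Emit:
step_arm(commands=[[[40,0,0],0,0.8],[[40,0,0],0,0.8],[[40,0,0],0,0.8],[[0,0,0],0,0.8],[[0,0,0],0,0.8],[[0,0,0],0,0.8],[[0,0,0],0,0.8],[[0,0,0],0,0.8]])

```text
clock: 20.32
eef_pos: [708.4, 361.3, 447.0]
tcp_rot: [3.125, -0.006, 1.084]
contact_force: [0.1, 0.0, 0.7]
opening: 0.797
```

Run:
```python
from h import *
from m import red
T=grab_frame("top");S=grab_frame("side");s=sense();print(s["clock"],s["eef_pos"].round(),s["contact_force"].round(1))
a=np.linspace(0,2*np.pi,90)
m=red(S,(290,160,345,235));x,y,w,h=cv2.boundingRect(m);print("side bbox",x,y,w,h)
for z in(0,4,8.5,13,18.5):
    b=max(proj("side",[570.5+31*np.cos(t),8+31*np.sin(t),85+z])[1] for t in a)
    top=min(proj("side",[570.5+dx,8+dy,85+z+59])[1] for dx,dy in [(22*np.cos(1.09)*i-7*np.sin(1.09)*j,22*np.sin(1.09)*i+7*np.cos(1.09)*j) for i in(-1,1) for j in(-1,1)])
    print(z,"pred bottom",round(b,1),"top",round(top,1))
T0=cv2.imread("pics/top0.png");S0=cv2.imread("pics/side0.png")
def blue(f,b):
    h=cv2.cvtColor(f,cv2.COLOR_BGR2HSV);m=((h[...,0]>100)&(h[...,0]<130)&(h[...,1]>120)).astype(np.uint8);k=m[b[1]:b[3],b[0]:b[2]];return cv2.boundingRect(k),int(k.sum())
print("bottle top",blue(T0,(220,140,270,200)),blue(T,(220,140,270,200)),"side",blue(S0,(262,120,312,190)),blue(S,(262,120,312,190)))
d=cv2.absdiff(S,cv2.imread("pics/side5.png")).max(2)[160:240,295:340];print("cap change since",int((d>40).sum()))
```

```text
20.425 [708. 362. 447.] [-0.2 -0.3  0.4]
side bbox 301 184 29 35
0 pred bottom 220.0 top 183.3
4 pred bottom 218.9 top 182.1
8.5 pred bottom 217.6 top 180.6
13 pred bottom 216.2 top 179.2
18.5 pred bottom 214.6 top 177.4
bottle top ((7, 18, 33, 31), 470) ((7, 18, 33, 31), 471) side ((12, 17, 27, 47), 953) ((12, 17, 27, 47), 953)
cap change since 91
```

The rim's image height fits 0–4 mm above the shoulder, not the 8.5 or 18.5 mm cases. Its outline has not changed after a second, and the bottle hasn't moved. I'm handing in.

```bash
python3 -c "
from rig import sign_off;print(sign_off())"
```

```text
the job is handed in; nothing more can be done
None
```

The red cap is back on the middle jar (holder measured 129 mm) and screwed fully home. The job was handed in at about 20.4 s.

- **Backing off:** With the lugs on the ridges I pressed lightly and turned the cap about 60° anticlockwise until it dropped past its thread start. I then pressed it down to about 5 mm above the shoulder.
- **Closing:** I turned it clockwise, about 84° to the stop posts and a few degrees further against the neck's spring. The torque rose to 0.64 N·m at 3 N·m per rad. I eased that twist back to about 0.07 N·m and let go.
- **Forces:** Of the forces I read, the highest vertical one was 10.8 N, well under 40 N. I read force only at the end of each move, so a brief higher peak could have gone unseen.
- **Last checks:** The bar stood at about 62° against 63° at release. The cap's outline was unchanged about a second later, and its image height fits a rim about 0–4 mm above the shoulder (home is 4). Bowl, notebook and bottle had not moved.
- **Disagreements:** The arm's reading put the cap axis 2–3 mm off my camera estimate of the jar axis, about the play plus calibration error. The tool was tilted by up to about 0.9° during the closing turn. A picture comparison flagged 91 changed pixels around the cap after release, which I put down to the arm's moving shadow. The seal's own travel could not be read directly.

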